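# Hang the bearing puller on the sloped dock and press it home

## Task

Hang the black bearing puller by its eye on the steel peg of the sloped blue tool dock, its handle pointing down the slope, then press it down along the peg, firmly but gently, until the orange seat pad under the eye is fully home. Let go and leave it hanging there; do not disturb the yo-yo, the hex driver or the bearing tray.

Things in the scene. Friction and masses are not known exactly. Their poses are not given: they have to be found in the camera images.
- puller: Black plastic bearing puller, about 80 g, lying flat. Origin: underside, below mid-handle (grip here across y, near the centre of mass); x towards the eye, z up. Bar 20 mm wide, 16 thick, x -46 to +38 mm. Eye ring centred at x = +55: outside 38, hole 16, 10 mm thick. Tail disc of radius 12 at x = -46, 16 thick, with a 9 mm steel stud up to z = 26 mm.
- puller_eye (a point): Centre of the puller's eye hole at the underside (x = +55 mm, z = 0 in the puller's frame); axes as the puller's.
- dock: Blue and dark steel tool dock, fixed. Origin: underside centre of its 160 x 140 mm base (x, y). Its sloped board, 140 mm wide, 175 mm along the slope, 35 degrees from level, rises along the dock's +x from x = -75, z = 30 mm to x = +68, z = 130 mm; its low edge lies away from the robot (yaw near pi). It carries the peg and the seat pad.
- peg: Steel peg, 12 mm diameter, square to the sloped board, so leaning 35 degrees from vertical towards the dock's -x (away from the robot). Origin: on its axis at the board's surface. z runs out along the peg, tip at z = 46 mm (last 4 mm taper to 6 mm diameter); x runs up the slope, y across.
- seat_pad (a joint): Travel (m) of the orange seat pad round the peg's foot: near 0 proud, 0.006 fully home (hard stop). About 4 N friction; stays where pushed. In the peg's frame: x -78 to +22, y -22 to +22 mm. It rides on a black carrier set at an unreported depth: top at z = 8 to 18 mm when proud, 2 to 12 mm when home, so home must be felt.
- yoyo: Silver metal yo-yo lying on its face, 56 mm diameter, 44 mm high, loose bystander. Origin: centre of its underside.
- hex_driver: Wooden-handled hex driver, 140 mm long, lying along its x, handle to -x, loose bystander. Origin: under its middle.
- bearing_tray: Blue tray of white bearings, 100 x 80 x 22 mm (x, y, z), loose bystander. Origin: centre of its underside.

How it is judged:
On the way, in this order (a step that is already met when the one before it is completed fails the run):
1. the puller's eye is threaded at least 14 mm down over the peg, before the seat pad has been pushed in (pad still less than 3.5 mm down) (x of puller_eye in the frame of peg between -0.005 and 0.005 m and y of puller_eye in the frame of peg between -0.005 and 0.005 m and z of puller_eye in the frame of peg between 0 and 0.032 m and value of joint seat_pad below 0.0035 m), for 0.1 s.
2. the puller, pressed down on the dock with more than 10 N (and never more than 25 N), holds the seat pad fully home (at least 5 of its 6 mm) for 0.3 s (value of joint seat_pad above 0.005 m and contact force between puller and dock above 10 N), for 0.3 s.
At the end, for the whole second after the job is handed in: Puller released and at rest, peg through its eye: eye within 5 mm of the peg's axis, its underside within 15 mm of the board, parallel to the slope within 8 degrees, mid-handle at least 40 mm down the slope from the peg; orange seat pad pushed in at least 5 of its 6 mm (x of puller_eye in the frame of peg between -0.005 and 0.005 m and y of puller_eye in the frame of peg between -0.005 and 0.005 m and z of puller_eye in the frame of peg between -0.003 and 0.015 m and x of puller in the frame of peg below -0.04 m and angle between the z axis of puller and the z axis of peg, either way round below 0.14 rad and value of joint seat_pad above 0.005 m and linear speed of puller below 0.02 m/s); the robot touches nothing.
It fails at once if the puller is pressed against the dock with more than 25 N (contact force between puller and dock above 25 N).
It fails at once if the yo-yo is moved more than 15 mm (distance of yoyo from where it was at the start of the episode above 0.015 m).
It fails at once if the hex driver is moved more than 15 mm (distance of hex_driver from where it was at the start of the episode above 0.015 m).
It fails at once if the bearing tray is moved more than 15 mm (distance of bearing_tray from where it was at the start of the episode above 0.015 m).
It also fails if it takes over 61 s, if anything falls off the work surface, if the arm or the gripper's body presses on something with over 40 N, if the wrist force passes 120 N, or if a joint passes its speed limit or range.

## Robot

A 7-joint arm with a two-finger parallel gripper is mounted at the origin on the work surface. World frame = base frame: x ahead of the robot, y to its left, z up, the work surface at z = 0. Lengths are in m, angles in rad, forces in N, time in s.
With the tool pointing down it reaches from about 0.4 to 0.85 m from the base axis. Payload 10.4 kg.
Tool frame: the origin (TCP) lies at the very end of the fingers, on their centre line; the grasp point (between the pads) lies 19 mm behind it; z points along the fingers, y is the direction in which the jaws open and shut (so a half turn about z gives the same grasp; the last joint's range is limited). The gripper opens to 87 mm and grips with 3 to 60 N. Pads are 19 mm wide; open, the fingers measure 117 mm over their backs; the gripper's body (75 mm by 190 mm) begins 51 mm behind the grasp point.
Start: joints at [1.234, 0.332, -0.065, 1.46, 0.022, 1.35, -0.088], TCP at [0.193, -0.594, 0.223] pointing down, gripper open.
Joint ranges: [-2.6, 2.6], [-0.5, 2.12], [-1.47, 1.34], [0.16, 2.42], [-1.27, 4.41], [0.06, 2.06], [-2.6, 2.6]. Speed limits (rad/s): [2.22, 2.22, 2.79, 2.79, 3.14, 3.14, 3.14].

## Interface

Orientations are given as a unit quaternion [x, y, z, w].
In Python, from bench import r, eyes, job gives the robot as it stands. The module is installed in compiled form; this text tells all that it offers.
- The arm moves only by the tool play_rows, never from a script. Its argument "motion" is a list of rows, each a list of 7 numbers: the shift along the tool's x, y, z as a fraction of full scale, then the turn, a rotation vector about the tool's x, y, z as a fraction of full scale, then the opening in per cent of the stroke, from 0 (shut) to 100 (fully open). A call has 1 to 5 rows; each row is the pose to reach, as a shift and turn from the pose commanded when the call began, along the tool's axes at that moment; what a row does not reach only later rows make up. Full scale, the value 1, is 0.2 m for a shift and 90 degrees for a turn. A row lasts 1/8 s, in which the tool goes at most 62.5 mm and 10.7 degrees, less where a joint would pass 70% of its speed; a pose out of reach is approached as far as the arm can. A call with a number of a shift or a turn outside -1 to 1 is refused whole. A call with a gripper value outside its range is refused whole. The fingers move at their own pace and stop on an object; "squeeze" is the grip in N (left out, the last holds). Time passes only in rows, so rows that repeat a pose let the fingers close. It gives the time, the measured TCP pose, the force and the opening at its end, in the units of the state.
- r.read_state(): the state, without advancing time (a new reading comes with each control period).
- eyes.camera(name): name is "side" or "top" or "wrist"; returns a dict with "image" (384x512x3 uint8, red, green, blue), "mtx" (3x3 intrinsics, pixels), "R" (3x3) and "t" (3): a world point X has camera coordinates R X + t. Camera axes: x right, y down, z forward; pixel columns grow to the right and rows downward; lengths in m; the calibration is good to about 2 mm. The wrist camera is an equidistant fisheye: a pixel r from the principal point sees the ray r / f radians off the axis. A picture is of the moment at which its call begins. There is no depth.
- job.close_job(): hands the job in, once; it reports no verdict.
Trained networks look in a picture, given as the dict that the camera call returned (one of the last four; its "shot" number tells which), for a name from the list of things; names that differ only in an ending like _2 or _b are one class to them, and where a whole thing is asked for, a point or a joint stands for the part that bears it (a point fixed in the world has none). Each returns a list of dicts, best first, with "p" (0 to 1); they miss things now and then, are a little off and sometimes report something else, mostly with a low value. They report only what shows in the picture. A call takes as long as a camera call.
- eyes.regions_of(picture, label): "region" (384x512 bool, what is visible of it) and "xy" ([column, row] in pixels, amid what is visible of it).
- eyes.landmark_of(picture, label): "xy" ([column, row] in pixels: a listed point, or the origin of a listed thing).
The state is a dict: "time": time; "joint_positions": joint angles; "joint_vel": joint speeds; "joint_torque": joint torques, N m; "ee_pos": TCP position; "eef_rot": TCP orientation; "ft_force": force on the tool from outside, world axes, zero at the start; "torque": the same for the moment, N m; "width": finger opening in m.
Only numpy, scipy, OpenCV 4.12 (cv2) and the standard library are available. Lean on these libraries where they do the work, as an engineer would, in place of code of your own. Each camera call takes 0.05 s, during which the arm holds its last target. There are 200 camera calls.

## Working session

There is one attempt and no reset: what is moved stays moved. The work goes in short steps, Python scripts to look and compute and a tool call to move; the robot and the scene stay as the last step left them, time stands still between calls to the robot, and variables do not carry over. Pictures are saved under pics/ and viewed, about 8 in all and at most 12, crops included, and the job is handed in when it is done.

Besides the shell and the picture viewer there is one more tool, called after "Request:" by a JSON object that holds its "op" and its "data", one argument or row to a line. play_rows: Moves the arm, as the interface text tells. Shift numbers are shares of 0.2 m and turn numbers shares of 90 degrees, none past 1 either way. Its arguments: {"type":"object","properties":{"motion":{"type":"array","items":{"type":"array","items":{"type":"number"}}},"squeeze":{"type":"number"}},"required":["motion"]}

```bash
mkdir -p pics; cat > h.py <<'E'
import numpy as np, cv2
from scipy.spatial.transform import Rotation as Ro
from bench import r, eyes, job
def ray(p,xy):
    K=np.array(p["mtx"]);R=np.array(p["R"]);t=np.array(p["t"])
    d=np.array([(xy[0]-K[0,2])/K[0,0],(xy[1]-K[1,2])/K[1,1],1.])
    return -R.T@t, R.T@d
def wray(p,xy):
    K=np.array(p["mtx"]);R=np.array(p["R"]);t=np.array(p["t"])
    u=np.array([(xy[0]-K[0,2]),(xy[1]-K[1,2])]);n=np.hypot(*u);th=n/K[0,0]
    d=np.r_[u/max(n,1e-9)*np.sin(th),np.cos(th)]
    return -R.T@t, R.T@d
def atz(cd,z):
    c,d=cd; return c+d*(z-c[2])/d[2]
def tri(rs):
    A=0;b=0
    for c,d in rs:
        d=d/np.linalg.norm(d);M=np.eye(3)-np.outer(d,d);A=A+M;b=b+M@c
    X=np.linalg.solve(A,b);return X,[np.linalg.norm(np.cross(X-c,d/np.linalg.norm(d)))for c,d in rs]
def proj(p,X):
    v=np.array(p["R"])@X+np.array(p["t"]);K=np.array(p["mtx"]);return (K@(v/v[2]))[:2]
def save(p,n): cv2.imwrite('pics/'+n,cv2.cvtColor(p["image"],cv2.COLOR_RGB2BGR))
E
python3 - <<'E'
from h import *
s=r.read_state();print({k:np.round(v,3) for k,v in s.items()})
P={n:eyes.camera(n) for n in("side","top")}
print({n:np.round(-np.array(p["R"]).T@p["t"],3) for n,p in P.items()})
for l in ["puller","puller_eye","dock","peg","yoyo","hex_driver","bearing_tray"]:
  for n,p in P.items():
    q=eyes.landmark_of(p,l)[:2]; print(l,n,[(np.round(a["xy"],1),round(a["p"],2)) for a in q], [np.round(atz(ray(p,a["xy"]),0),3) for a in q])
im=np.hstack([P["top"]["image"],P["side"]["image"]])
cv2.imwrite('pics/a.png',cv2.resize(cv2.cvtColor(np.vstack([P["top"]["image"],P["side"]["image"]]),cv2.COLOR_RGB2BGR),(400,600),interpolation=cv2.INTER_AREA))
save(P["top"],'top.png');save(P["side"],'side.png')
E
```

```text
{'time': np.float64(0.0), 'joint_positions': array([ 1.234,  0.333, -0.065,  1.461,  0.022,  1.35 , -0.089]), 'joint_vel': array([ 0.   , -0.   , -0.   , -0.001,  0.002, -0.001, -0.001]), 'joint_torque': array([ 0.0000e+00, -6.2325e+01,  2.5000e-02, -3.8990e+01, -6.1000e-02,
        3.9000e-02,  0.0000e+00]), 'ee_pos': array([ 0.193, -0.594,  0.222]), 'eef_rot': array([ 0.988,  0.156, -0.   , -0.001]), 'ft_force': array([ 0.215,  0.196, -0.119]), 'torque': array([-0.015,  0.043, -0.052]), 'width': np.float64(0.087)}
{'side': array([0.395, 0.914, 1.164]), 'top': array([ 0.506, -0.012,  1.105])}
puller side [(array([254.7, 302. ]), 0.6)] [array([0.487, 0.313, 0.   ])]
puller top [] []
puller_eye side [(array([267.2, 316.6]), 0.93)] [array([0.445, 0.35 , 0.   ])]
puller_eye top [(array([149.4, 228.3]), 0.7)] [array([0.445, 0.342, 0.   ])]
dock side [(array([239.2, 210.9]), 0.64)] [array([ 0.592, -0.001,  0.   ])]
dock top [(array([257.7, 180.7]), 0.67), (array([359. , 161.4]), 0.24)] [array([ 0.603, -0.001,  0.   ]), array([ 0.669, -0.323,  0.   ])]
peg side [(array([252.4, 187.4]), 0.61)] [array([ 0.567, -0.11 ,  0.   ])]
peg top [(array([258.5, 183.4]), 0.57), (array([260.4, 197.2]), 0.54)] [array([ 0.594, -0.004,  0.   ]), array([ 0.55, -0.01,  0.  ])]
yoyo side [(array([277.6, 153.6]), 0.56)] [array([ 0.505, -0.29 ,  0.   ])]
yoyo top [(array([346. , 211.6]), 0.65)] [array([ 0.509, -0.282,  0.   ])]
hex_driver side [(array([236. , 138.9]), 0.54)] [array([ 0.67 , -0.341,  0.   ])]
hex_driver top [(array([256.5, 188. ]), 0.17)] [array([0.579, 0.002, 0.   ])]
bearing_tray side [(array([185.4, 305.2]), 0.83)] [array([0.675, 0.356, 0.   ])]
bearing_tray top [(array([146.5, 153.9]), 0.73)] [array([0.684, 0.36 , 0.   ])]
```

View pics/top.png

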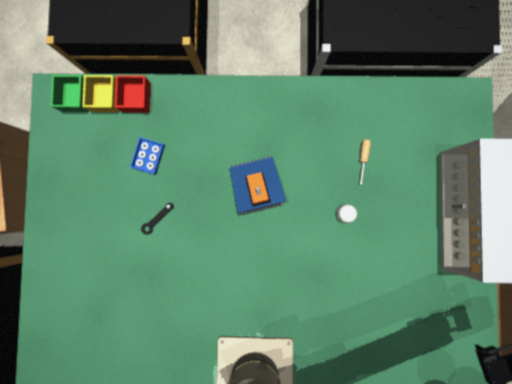

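View pics/side.png

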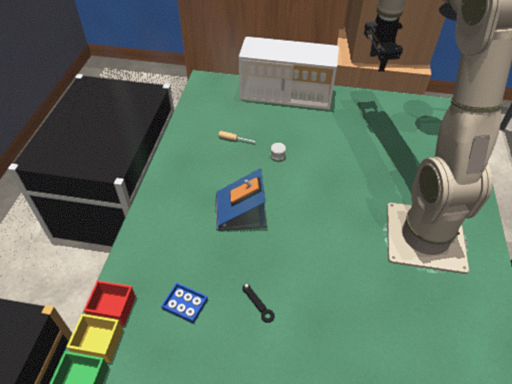

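The top view shows the puller with its eye at (148,229) and tail at (169,206), the dock at (258,186), the tray at (148,156), the yo-yo at (347,213) and the hex driver at (364,160). The side view agrees: eye at (267,316), peg near (247,185). The way to the puller is clear.

```bash
cat >> h.py <<'E'
def T(): 
    s=r.read_state();return np.array(s["ee_pos"]),Ro.from_quat(s["eef_rot"])
def frame(x,z):
    z=np.array(z,float);z/=np.linalg.norm(z);x=np.array(x,float);x-=z*(x@z);x/=np.linalg.norm(x)
    return Ro.from_matrix(np.c_[x,np.cross(z,x),z])
def row(p,R,p0=None,R0=None):
    if p0 is None: p0,R0=T()
    return np.r_[R0.inv().apply(np.array(p)-p0)/.2,(R0.inv()*R).as_rotvec()/(np.pi/2)]
def yaw(d): return frame([np.cos(np.radians(d)),np.sin(np.radians(d)),0],[0,0,-1])
E
python3 - <<'E'
from h import *
np.set_printoptions(suppress=True,precision=3)
p,R=T()
for P,y in [((.35,-.45,.32),58),((.45,-.25,.32),90),((.45,-.05,.32),110),((.45,.15,.30),128),((.45,.28,.25),138)]:
    Q=yaw(y);print(row(P,Q,p,R));p,R=np.array(P),Q
P=eyes.camera("wrist");print(P["mtx"], R.inv().apply(-np.array(P["R"]).T@P["t"]-T()[0]))
E
```

```text
[ 0.97  -0.445 -0.487  0.     0.    -0.445]
[ 1.113 -0.106  0.     0.     0.    -0.356]
[ 1.     0.     0.     0.     0.    -0.222]
[ 0.94   0.342  0.1    0.     0.    -0.2  ]
[ 0.512  0.4    0.25   0.     0.    -0.111]
[[297.319   0.    260.083]
 [  0.    297.319 196.877]
 [  0.      0.      1.   ]] [-0.032  0.057 -0.161]
```

Request:
{"op": "play_rows", "data": {
  "motion": [
    [0.97,-0.45,-0.5,0,0,-0.45,100],
    [0.97,-0.45,-0.5,0,0,-0.45,100],
    [0.97,-0.45,-0.5,0,0,-0.45,100],
    [0.97,-0.45,-0.5,0,0,-0.45,100],
    [0.97,-0.45,-0.5,0,0,-0.45,100]
  ]
}}

```text
time: 1.48
ee_pos: [0.3535, -0.4464, 0.3248]
eef_rot: [0.871, 0.492, 0.001, 0.002]
ft_force: [-0.6, -0.9, -0.4]
width: 0.087
```

Request:
{"op": "play_rows", "data": {
  "motion": [
    [1,-0.1,0,0,0,-0.36,100],
    [1,-0.1,0,0,0,-0.36,100],
    [1,-0.1,0,0,0,-0.36,100],
    [1,-0.1,0,0,0,-0.36,100],
    [1,-0.1,0,0,0,-0.36,100]
  ]
}}

```text
time: 2.1
ee_pos: [0.4369, -0.2685, 0.3224]
eef_rot: [0.702, 0.712, -0.0, 0.0]
ft_force: [-1.1, -0.8, -0.7]
width: 0.0867
```

Request:
{"op": "play_rows", "data": {
  "motion": [
    [1,0,0,0,0,-0.22,100],
    [1,0,0,0,0,-0.22,100],
    [1,0,0,0,0,-0.22,100],
    [1,0,0,0,0,-0.22,100]
  ]
}}

```text
time: 2.6
ee_pos: [0.434, -0.0665, 0.323]
eef_rot: [0.568, 0.823, -0.0, 0.001]
ft_force: [0.8, -0.4, 0.4]
width: 0.0871
```

```bash
python3 - <<'E'
from h import *
np.set_printoptions(suppress=True,precision=3)
P=eyes.camera("wrist");save(P,'w1.png');print(-np.array(P["R"]).T@P["t"],np.array(P["R"]))
for l in ["peg","dock","seat_pad"]:
    for a in eyes.landmark_of(P,l)[:3]: print(l,a["xy"],a["p"],atz(wray(P,a["xy"]),.09))
S={k:P[k] for k in("mtx","R","t","image")};np.savez('w1.npz',**S)
p,R=T();Q=yaw(128);print(row((.45,.15,.30),Q));print(row((.47,.28,.25),yaw(138),np.array((.45,.15,.3)),Q))
E
```

```text
[ 0.411 -0.005  0.484] [[ 0.935  0.354  0.   ]
 [ 0.343 -0.908  0.24 ]
 [ 0.085 -0.225 -0.971]]
peg [358.0, 167.3] 0.66 [ 0.558 -0.009  0.09 ]
dock [357.7, 160.8] 0.74 [ 0.554 -0.     0.09 ]Traceback (most recent call last):
  File "<stdin>", line 5, in <module>
ValueError: it knows: bearing_tray, dock, hex_driver, peg, puller, puller_eye, yoyo
```

View pics/w1.png

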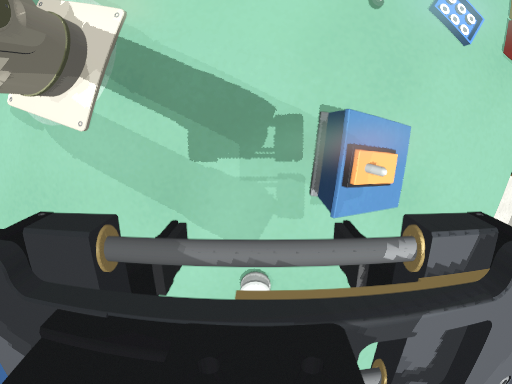

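The wrist view shows the dock clearly: board corners at (347,110), (410,127), (401,207) and (333,216), orange pad at (374,167), peg tip near (385,171).

```bash
python3 - <<'E'
from h import *
np.set_printoptions(suppress=True,precision=3)
P=eyes.camera("wrist");
S={k:P[k] for k in("mtx","R","t","image")};np.savez('w1.npz',**S)
p,R=T();Q=yaw(128);print(row((.47,.12,.30),Q));print(row((.515,.28,.22),yaw(138),np.array((.47,.12,.3)),Q))
E
```

```text
[ 0.831  0.502  0.112 -0.    -0.    -0.195]
[ 0.492  0.67   0.4    0.     0.    -0.111]
```

Request:
{"op": "play_rows", "data": {
  "motion": [
    [0.83,0.5,0.11,0,0,-0.2,100],
    [0.83,0.5,0.11,0,0,-0.2,100],
    [0.83,0.5,0.11,0,0,-0.2,100],
    [0.83,0.5,0.11,0,0,-0.2,100]
  ]
}}

```text
time: 3.3
ee_pos: [0.4694, 0.1247, 0.2999]
eef_rot: [0.432, 0.902, 0.001, -0.001]
ft_force: [-0.3, -1.5, -0.0]
width: 0.0868
```

Request:
{"op": "play_rows", "data": {
  "motion": [
    [0.49,0.67,0.4,0,0,-0.11,100],
    [0.49,0.67,0.4,0,0,-0.11,100],
    [0.49,0.67,0.4,0,0,-0.11,100],
    [0.49,0.67,0.4,0,0,-0.11,100],
    [0.49,0.67,0.4,0,0,-0.11,100]
  ]
}}

```text
time: 3.92
ee_pos: [0.5137, 0.2805, 0.2198]
eef_rot: [0.355, 0.935, -0.001, -0.0]
ft_force: [-0.7, 0.3, 0.8]
width: 0.087
```

```bash
python3 - <<'E'
from h import *
np.set_printoptions(suppress=True,precision=4)
P=eyes.camera("wrist");save(P,'w2.png');np.savez('w2.npz',**{k:P[k] for k in("mtx","R","t","image")})
print(T()[0],T()[1].as_quat())
for l in ["puller","puller_eye"]:
    for a in eyes.landmark_of(P,l)[:3]: print(l,a["xy"],a["p"],atz(wray(P,a["xy"]),.0))
m=eyes.regions_of(P,"puller")[0];print(m["p"],m["xy"])
ys,xs=np.nonzero(m["region"]);print(xs.min(),xs.max(),ys.min(),ys.max())
g=np.array([atz(wray(P,(x,y)),.012)[:2] for x,y in zip(xs,ys)])
c=g.mean(0);w,v=np.linalg.eigh(np.cov(g.T));print(c,v[:,1],np.degrees(np.arctan2(v[1,1],v[0,1])));q=(g-c)@v[:,1];print(q.min(),q.max())
E
```

```text
[0.5139 0.2802 0.2205] [ 0.3554  0.9347 -0.0004  0.0003]
puller [265.0, 141.5] 0.76 [0.4848 0.3148 0.    ]
puller_eye [263.6, 99.2] 0.85 [0.443  0.3495 0.    ]
0.56 [266.5, 130.6]
251 280 86 188
[0.4767 0.32  ] [-0.7139  0.7003] 135.55169665999372
-0.06799184262577035 0.06073883618084549
```

View pics/w2.png

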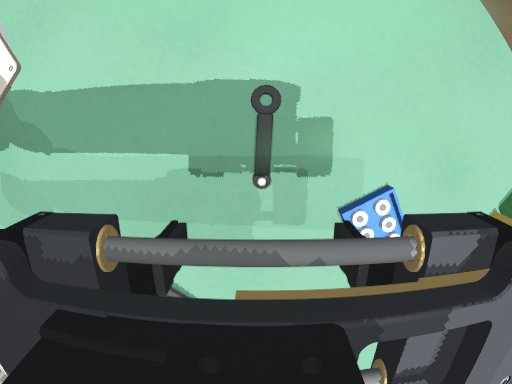

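Eye hole at (266,99), steel stud at (262,182); the tray lies clear of the right finger at (370,215).

```bash
python3 - <<'E'
from h import *
np.set_printoptions(suppress=True,precision=4)
P=dict(np.load('w2.npz'))
im=P["image"].astype(int)
hsv=cv2.cvtColor(P["image"],cv2.COLOR_RGB2HSV)
def cen(x0,y0,R,f):
    s=hsv[y0-R:y0+R+1,x0-R:x0+R+1].astype(float);w=f(s);yy,xx=np.mgrid[y0-R:y0+R+1,x0-R:x0+R+1];return np.array([(xx*w).sum(),(yy*w).sum()])/w.sum()
e=cen(266,99,7,lambda s:np.clip(s[...,2]-60,0,None)); t=cen(262,182,7,lambda s:np.clip(s[...,2]-90,0,None))
E=atz(wray(P,e),.007);S=atz(wray(P,t),.025)
d=(E-S)[:2];L=np.hypot(*d);u=d/L;print(e,t,E,S,L,np.degrees(np.arctan2(u[1],u[0])))
o=S[:2]+46/101*d;print("origin",o, E[:2]-.055*u)
y=np.degrees(np.arctan2(u[1],u[0]))
print(row([*o,.06],yaw(y)))
E
```

```text
[265.5092  99.6427] [261.8574 183.3371] [0.4454 0.3504 0.007 ] [0.5192 0.2788 0.025 ] 0.10293425168991731 135.86725596491064
origin [0.4856 0.3114] [0.4848 0.3121]
[0.2073 0.0209 0.8063 0.0004 0.0012 0.0282]
```

Request:
{"op": "play_rows", "data": {
  "motion": [
    [0.21,0.02,0.8,0,0,0.028,100],
    [0.21,0.02,0.8,0,0,0.028,100],
    [0.21,0.02,0.8,0,0,0.028,70],
    [0.21,0.02,0.8,0,0,0.028,70],
    [0.21,0.02,0.8,0,0,0.028,50]
  ]
}}

```text
time: 4.75
ee_pos: [0.4853, 0.3134, 0.0627]
eef_rot: [0.375, 0.927, 0.001, 0.001]
ft_force: [-0.2, 0.2, 0.1]
width: 0.0646
```

```bash
python3 - <<'E'
from h import *
np.set_printoptions(suppress=True,precision=4)
print(row([.4852,.3117,.003],yaw(135.9)),T()[0])
P=eyes.camera("wrist");save(P,'w3.png')
E
```

```text
[-0.0051 -0.0068  0.2985  0.0015  0.0009  0.0009] [0.4853 0.3134 0.0627]
```

View pics/w3.png

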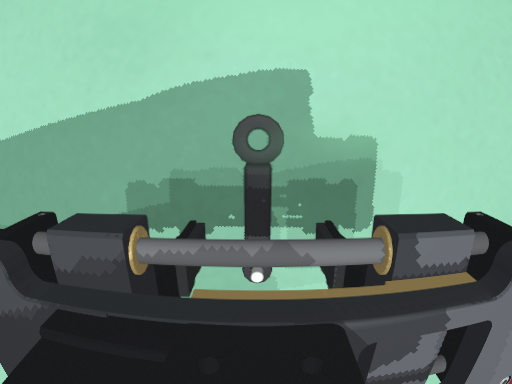

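The puller is centred between the fingers: eye (258,138), stud (257,277).

Request:
{"op": "play_rows", "data": {
  "motion": [
    [0,0,0.15,0,0,0,50],
    [0,0,0.3,0,0,0,50],
    [0,0,0.3,0,0,0,50],
    [0,0,0.3,0,0,0,50]
  ],
  "squeeze": 50
}}

```text
time: 5.3
ee_pos: [0.4849, 0.3136, 0.0021]
eef_rot: [0.375, 0.927, 0.001, 0.001]
ft_force: [0.1, 0.9, -0.0]
width: 0.0437
```

Request:
{"op": "play_rows", "data": {
  "motion": [
    [0,0,0,0,0,0,0],
    [0,0,0,0,0,0,0],
    [0,0,0,0,0,0,0],
    [0,0,0,0,0,0,0],
    [0,0,0,0,0,0,0]
  ],
  "squeeze": 50
}}

```text
time: 5.92
ee_pos: [0.4836, 0.3135, 0.0006]
eef_rot: [0.374, 0.927, -0.0, 0.0]
ft_force: [-1.4, -1.8, 3.4]
width: 0.0195
```

Request:
{"op": "play_rows", "data": {
  "motion": [
    [0,0,0,0,0,0,0],
    [0,0,-0.5,0,0,0,0],
    [0,0,-1,0,0,0,0],
    [0,0,-1,0,0,0,0],
    [0,0,-1,0,0,0,0]
  ]
}}

```text
time: 6.55
ee_pos: [0.4847, 0.3151, 0.2047]
eef_rot: [0.374, 0.927, 0.002, 0.002]
ft_force: [0.5, -0.6, -1.3]
width: 0.0195
```

```bash
cat >> h.py <<'E'
from scipy.optimize import least_squares
a35=np.radians(35)
def bpt(q,x,y,z): # dock frame point
    c,s=np.cos(q[2]),np.sin(q[2]);return np.array([q[0]+c*x-s*y,q[1]+s*x+c*y,z])
def wproj(P,X):
    v=P["R"]@X+P["t"];th=np.arctan2(np.hypot(v[0],v[1]),v[2]);n=np.hypot(v[0],v[1]);return np.array([P["mtx"][0,2],P["mtx"][1,2]])+P["mtx"][0,0]*th*v[:2]/n
E
python3 - <<'E'
from h import *
np.set_printoptions(suppress=True,precision=4)
P=dict(np.load('w1.npz'))
obs=[((-75,70,30),(401,207)),((-75,-70,30),(410,127)),((68,-70,130),(347,110)),((68,70,130),(333,216))]
f=lambda q:np.concatenate([wproj(P,bpt(q,*(np.array(m)/1000)))-o for m,o in obs])
s=least_squares(f,[.59,0,np.pi]);print(s.x,np.degrees(s.x[2]),s.fun)
q=s.x
# peg base: intersect ray with board plane
n=bpt([0,0,q[2]],-np.sin(a35),0,np.cos(a35));p0=bpt(q,-.075,0,.03)
for xy in [(365,168),(358,167.3),(372,167)]:
    c,d=wray(P,xy);X=c+d*((p0-c)@n)/(d@n);L=X-p0;print(X, bpt([0,0,-q[2]],*(X-[q[0],q[1],0])))
t=eyes.camera("top");d=eyes.camera("side")
crop=lambda p,x,y:cv2.resize(cv2.cvtColor(p["image"][y-36:y+36,x-48:x+48],cv2.COLOR_RGB2BGR),(768,576),interpolation=cv2.INTER_CUBIC)[:, :]
A=np.hstack([cv2.resize(crop(t,258,186),(400,300)),cv2.resize(crop(d,243,200),(400,300))]);cv2.imwrite('pics/c.png',A)
for m in [((-75,70,30)),((-75,-70,30)),((68,-70,130)),((68,70,130))]: print(proj(t,bpt(q,*(np.array(m)/1000))),proj(d,bpt(q,*(np.array(m)/1000))))
E
```

```text
[0.587  0.0002 3.4084] 195.28713561726877 [-2.9031 -0.1861  0.8205 -1.7947  1.1215 -1.5647  0.473   3.1116]
[ 0.5637 -0.0098  0.1001] [0.0252 0.0036 0.1001]
[ 0.5502 -0.0126  0.1097] [0.0389 0.0027 0.1097]
[ 0.5769 -0.0046  0.0902] [0.011  0.002  0.0902]
[272.9099 156.0829] [216.3045 190.7953]
[229.4734 167.1997] [218.1737 224.4587]
[238.6492 211.7091] [264.68  200.654]
[286.9248 199.3662] [259.7778 166.977 ]
```

View pics/c.png

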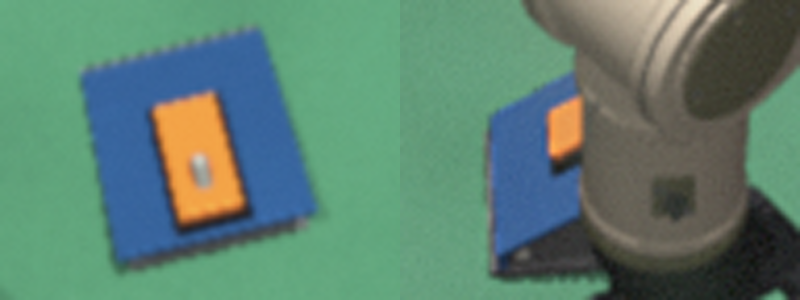

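```bash
cat >> h.py <<'E'
def pegR(y):
    x=np.array([np.cos(y)*np.cos(a35),np.sin(y)*np.cos(a35),np.sin(a35)]);z=np.array([-np.cos(y)*np.sin(a35),-np.sin(y)*np.sin(a35),np.cos(a35)])
    return np.c_[x,np.cross(z,x),z]
E
python3 - <<'E'
from h import *
np.set_printoptions(suppress=True,precision=4)
W=dict(np.load('w1.npz'));t=eyes.camera("top");tp={k:np.array(t[k]) for k in("mtx","R","t")}
np.savez('top.npz',**tp)
M=np.array([(-75,70,30),(-75,-70,30),(68,-70,130),(68,70,130)])/1000
ow=np.array([(401,207),(410,127),(347,110),(333,216)]);ot=np.array([(272.4,157.2),(229.9,167.3),(238.3,213.6),(285.6,201.1)])
def f(q):
    e=[]
    for m,a,b in zip(M,ow,ot): X=bpt(q,*m);e+=[*(wproj(W,X)-a),*(proj(tp,X)-b)]
    R=pegR(q[2]);foot=bpt(q,0,0,0)+bpt([0,0,q[2]],q[3],q[4],.0825+.7002*(q[3]))
    tip=foot+.045*R[:,2]
    e+=[*(wproj(W,tip)-(385,171)),*(proj(tp,tip)-(257.5,187.4))]
    return np.array(e)
s=least_squares(f,[.59,0,3.4,.02,0],loss='soft_l1');q=s.x;print(q,np.degrees(q[2]),f(q).round(1))
R=pegR(q[2]);foot=bpt(q,q[3],q[4],.0825+.7002*q[3]);print("foot",foot)
eye=foot+.11*R[:,2]-.06*R[:,1]
tcp=eye-.055*R[:,0]+.002*R[:,2]
Q=Ro.from_matrix(np.c_[R[:,0],-R[:,1],-R[:,2]])
p,R0=T();m=.5*(p+tcp)+[0,0,.08];from scipy.spatial.transform import Slerp
Qm=Slerp([0,1],Ro.concatenate([R0,Q]))(.5)
print(p,m,tcp);print(row(m,Qm));print(row(tcp,Q,m,Qm))
E
```

```text
[ 0.5857  0.0002  3.4044  0.041  -0.0008] 195.05739142309818 [-3.7 -0.3  0.6 -0.6  0.3 -1.9 -0.4  0.2  0.4 -2.1  0.2 -1.5 -0.6  2.6
  1.3 -1.2  0.1 -0.1  0.3  0.1]
foot [ 0.5459 -0.0097  0.1112]
[0.4835 0.3133 0.1998] [0.5597 0.195  0.2656] [0.6359 0.0766 0.1714]
[-0.6849 -0.1617 -0.3288  0.0998  0.1767 -0.3173]
[-0.6453 -0.438   0.3294  0.0998  0.1767 -0.3173]
```

Request:
{"op": "play_rows", "data": {
  "motion": [
    [-0.17,-0.04,-0.2,0.025,0.044,-0.08,0],
    [-0.34,-0.08,-0.33,0.05,0.088,-0.16,0],
    [-0.51,-0.12,-0.33,0.075,0.132,-0.24,0],
    [-0.68,-0.16,-0.33,0.1,0.177,-0.317,0],
    [-0.68,-0.16,-0.33,0.1,0.177,-0.317,0]
  ]
}}

```text
time: 7.32
ee_pos: [0.5611, 0.1927, 0.2617]
eef_rot: [0.132, 0.978, -0.022, -0.159]
ft_force: [-0.6, 0.6, -1.0]
width: 0.0196
```

Request:
{"op": "play_rows", "data": {
  "motion": [
    [-0.16,-0.11,0.08,0.025,0.044,-0.08,0],
    [-0.32,-0.22,0.16,0.05,0.088,-0.16,0],
    [-0.48,-0.33,0.25,0.075,0.132,-0.24,0],
    [-0.65,-0.44,0.33,0.1,0.177,-0.317,0],
    [-0.65,-0.44,0.33,0.1,0.177,-0.317,0]
  ]
}}

```text
time: 7.95
ee_pos: [0.6304, 0.0815, 0.1663]
eef_rot: [-0.115, 0.946, -0.039, -0.302]
ft_force: [0.0, -0.2, -2.4]
width: 0.0199
```

```bash
python3 - <<'E'
from h import *
np.set_printoptions(suppress=True,precision=4)
P=eyes.camera("wrist");save(P,'w4.png');np.savez('w4.npz',**{k:P[k] for k in("mtx","R","t","image")})
s=r.read_state();print(T()[0],T()[1].as_matrix(),s["joint_positions"])
for l in ["peg","puller_eye"]:
    for a in eyes.landmark_of(P,l)[:3]: print(l,a["xy"],a["p"])
E
```

```text
[0.6318 0.0772 0.1666] [[-0.7927 -0.2397 -0.5605]
 [-0.1893  0.9708 -0.1474]
 [ 0.5794 -0.0107 -0.815 ]] [-0.056   0.9348 -0.3656  0.8069  0.2536  2.0556  1.4824]
peg [189.6, 138.4] 0.7
peg [261.9, 240.0] 0.23
puller_eye [258.4, 144.5] 0.97
```

View pics/w4.png

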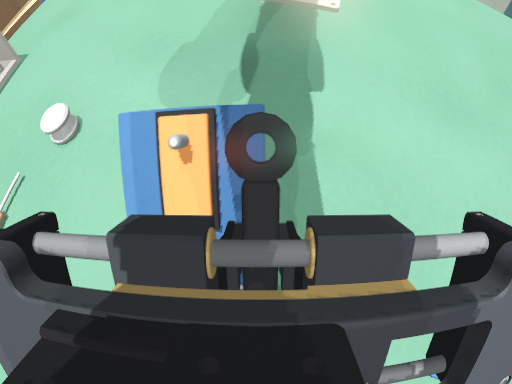

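The wrist view shows the peg at about (180,142) on the orange pad (158–215, 112–215) and the puller's eye, held flat, at (261,148). The eye is offset by about 60 mm, as planned; joint 6 is close to its limit.

```bash
python3 - <<'E'
from h import *
i=cv2.imread('pics/w4.png')[95:195,112:302];cv2.imwrite('pics/w4c.png',cv2.resize(i,None,fx=4,fy=4,interpolation=cv2.INTER_CUBIC))
E
```

```text
(no output)
```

View pics/w4c.png

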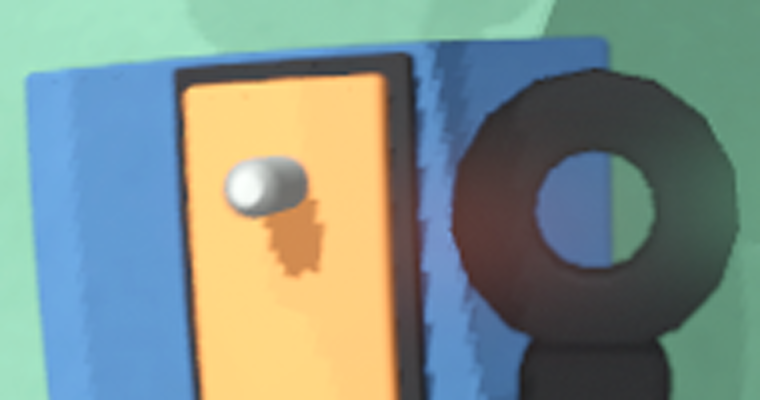

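```bash
cat > fit.py <<'E'
from h import *
np.set_printoptions(suppress=True,precision=4)
P=dict(np.load('w4.npz'))
W=dict(np.load('w1.npz'));tp=dict(np.load('top.npz'))
obs=[((.0,0,.046),(174.75,142.5))]
def f(q):
    R=pegR(q[3]);F=q[:3];h=q[4];xb=q[5]
    g=lambda x,y,z:F+R@np.array([x,y,z])
    e=[*(wproj(P,g(0,0,.046))-(174.75,142.5)),*(wproj(P,g(0,0,h))-(182.75,140))]
    e+=[*(wproj(P,g(.022,s*.022,h))-o) for s,o in((-1,(208.25,113.25)),(1,(157.75,116.25)))]
    e+=[*(wproj(P,g(xb,s*.07,0))-o) for s,o in((-1,(264,104.5)),(1,(118.75,113.75)))]
    e=[np.ravel(np.hstack(e))]
    e+=[(F-[.5459,-.0097,.1112])/.004, [(xb-.035)/.01,(h-.013)/.005]]
    return np.concatenate(e)
s=least_squares(f,[.5459,-.0097,.1112,3.404,.013,.035],x_scale=[.01,.01,.01,.1,.01,.01]);q=s.x
print(q,np.degrees(q[3]));print(f(q).round(2))
R=pegR(q[3]);p,R0=np.array([.6318,.0772,.1666]),Ro.from_matrix([[-0.7927,-0.2397,-0.5605],[-0.1893,0.9708,-0.1474],[0.5794,-0.0107,-0.815]])
e0=p+R0.apply([.055,0,-.001]);print("eye kin",e0,"pix under",wproj(P,e0),"top",wproj(P,e0+R0.apply([0,0,-.01])),"ring w",wproj(P,e0+R0.apply([0,.019,-.01]))-wproj(P,e0+R0.apply([0,-.019,-.01])))
print("eye in peg (kin)",R.T@(e0-q[:3]))
E
python3 fit.py
```

```text
File "fit.py", line 10
    e+=[*(wproj(P,g(.022,s*.022,h))-o) for s,o in((-1,(208.25,113.25)),(1,(157.75,116.25)))]
        ^^^^^^^^^^^^^^^^^^^^^^^^^^^^^^
SyntaxError: iterable unpacking cannot be used in comprehension
```

```bash
sed -i 's/\[\*(wproj(P,g(.022,s\*.022,h))-o)/[(wproj(P,g(.022,s*.022,h))-o)/; s/\[\*(wproj(P,g(xb,s\*.07,0))-o)/[(wproj(P,g(xb,s*.07,0))-o)/' fit.py; python3 fit.py
```

```text
[ 0.5447 -0.0071  0.1102  3.4024  0.018   0.0294] 194.94261431728674
[-0.35 -0.48  0.54  0.26 -0.62  0.07  0.47  0.25  0.2   0.03 -0.39 -0.08
 -0.3   0.64 -0.24 -0.56  1.01]
eye kin [0.5888 0.0669 0.1993] pix under [250.8925 142.8346] top [250.3792 144.0177] ring w [74.9523  0.1305]
eye in peg (kin) [ 0.0005 -0.0602  0.1083]
```

```bash
python3 - <<'E'
from h import *
np.set_printoptions(suppress=True,precision=4)
P=eyes.camera("wrist");save(P,'w5.png');np.savez('w5.npz',**{k:P[k] for k in("mtx","R","t","image")})
p,R0=T();print(p,R0.as_matrix());P={k:np.array(P[k]) for k in("mtx","R","t","image")}
print("cam in tool",R0.inv().apply(-P["R"].T@P["t"]-p))
g=P["image"].max(2);m=(g[90:200,212:310]<75).astype(np.uint8)
cs,h=cv2.findContours(m,cv2.RETR_CCOMP,cv2.CHAIN_APPROX_NONE)
for c,hh in zip(cs,h[0]):
    if len(c)>40: print(hh[3],cv2.boundingRect(c),np.add(cv2.boundingRect(c)[:2],[212,90]),np.array(cv2.minEnclosingCircle(c)[0])+[212,90],cv2.minEnclosingCircle(c)[1])
for dz in(0,.005,.01):
  e=p+R0.apply([.055,0,-.001+dz]);t=e+R0.apply([0,0,-.01]);print(dz,wproj(P,t),wproj(P,t+R0.apply([0,.019,0]))-wproj(P,t-R0.apply([0,.019,0])))
q=np.array([.5447,-.0071,.1102]);R=pegR(3.4024);print("tip pred",wproj(P,q+.046*R[:,2]))
print(R.T@(p+R0.apply([.055,0,-.001])-q),(Ro.from_matrix(R).inv()*R0*Ro.from_rotvec([np.pi,0,0])).as_rotvec(degrees=True))
i=cv2.cvtColor(P["image"],cv2.COLOR_RGB2BGR)[95:195,112:302];cv2.imwrite('pics/w5c.png',cv2.resize(i,None,fx=4,fy=4,interpolation=cv2.INTER_CUBIC))
E
```

```text
[0.6307 0.083  0.17  ] [[-0.7952 -0.2399 -0.5568]
 [-0.1927  0.9708 -0.143 ]
 [ 0.5748 -0.0064 -0.8182]]
cam in tool [ 0.0638 -0.0006 -0.161 ]
-1 (1, 77, 8, 33) [213 167] [217.     183.0469] 16.078102111816406
-1 (20, 53, 60, 57) [232 143] [260.     171.6071] 32.77766418457031
-1 (15, 22, 62, 30) [227 112] [257.5 131. ] 30.90721893310547
-1 (0, 20, 6, 30) [212 110] [214.5 124.5] 14.714038848876953
0 [261.722  142.9051] [75.2245 -0.2007]
0.005 [261.6842 142.3423] [72.838  -0.1952]
0.01 [261.6487 141.8146] [70.5974 -0.1899]
tip pred [175.7426 143.495 ]
[ 0.0022 -0.0659  0.1111] [-0.3111 -0.0924 -1.0803]
```

View pics/w5c.png

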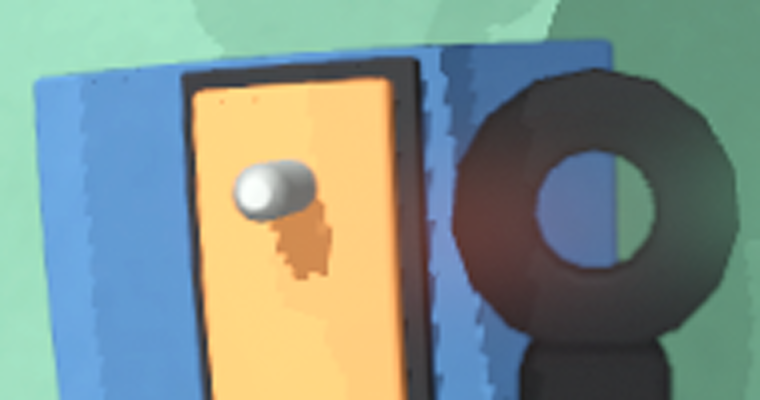

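The still view agrees: peg tip at (176.8,143.8), eye centre at (261.3,147.5). The ring looks about 5% small, so I'll check the eye's depth and the pose-reading noise.

```bash
python3 - <<'E'
from h import *
np.set_printoptions(suppress=True,precision=4)
L=[];E={"side":[],"top":[]}
for k in range(4):
    for n in E:
        P=eyes.camera(n);L.append(T()[0]);a=eyes.landmark_of(P,"puller_eye")
        if a: E[n].append((a[0]["xy"],a[0]["p"],ray(P,a[0]["xy"])))
        PP=P
        E[n] and print(n,np.array(E[n][-1][0]),E[n][-1][1])
print(np.array(L)); p=np.mean(L,0);R0=T()[1];print(p,R0.as_matrix())
for n in E:
    for dz in(0,.004,.008):
        X=p+R0.apply([.053,0,-.001+dz]); 
        if E[n]:
            c,d=E[n][-1][2];d=d/np.linalg.norm(d);print(n,dz,X,"off ray",R0.inv().apply((X-c)-d*((X-c)@d)))
P=dict(np.load('w5.npz'));F=np.array([.5447,-.0071,.1102]);R=pegR(3.4024)
c,d=wray(P,(261.25,147.5))
for D in(.145,.150,.155,.160): X=c+d*D;print(D,"eye top in tool",R0.inv().apply(X-p),"in peg",R.T@(X-F))
E
```

```text
side [237.7 188.4] 0.75
side [236.2 187.4] 0.59
side [234.5 185.4] 0.76
side [236.4 189.1] 0.61
top [359.9 162.7] 0.44
[[0.6307 0.0838 0.1706]
 [0.6308 0.0836 0.1712]
 [0.6311 0.0828 0.1713]
 [0.6313 0.0822 0.1712]
 [0.6313 0.0818 0.171 ]
 [0.6314 0.0818 0.1709]
 [0.6314 0.0817 0.1709]
 [0.6314 0.0818 0.1708]]
[0.6312 0.0824 0.171 ] [[-0.7956 -0.2399 -0.5563]
 [-0.1938  0.9708 -0.1416]
 [ 0.574  -0.0049 -0.8188]]
side 0 [0.5896 0.0723 0.2022] off ray [-0.002  -0.0067 -0.0085]
side 0.004 [0.5873 0.0717 0.199 ] off ray [-0.001  -0.0051 -0.006 ]
side 0.008 [0.5851 0.0712 0.1957] off ray [ 0.0001 -0.0034 -0.0036]
top 0 [0.5896 0.0723 0.2022] off ray [-0.0887  0.3134  0.051 ]
top 0.004 [0.5873 0.0717 0.199 ] off ray [-0.0869  0.3142  0.0528]
top 0.008 [0.5851 0.0712 0.1957] off ray [-0.0852  0.3151  0.0546]
0.145 eye top in tool [ 0.0527  0.0005 -0.0154] in peg [ 0.0002 -0.0655  0.1264]
0.15 eye top in tool [ 0.0523  0.0005 -0.0104] in peg [-0.0002 -0.0656  0.1215]
0.155 eye top in tool [ 0.052   0.0005 -0.0055] in peg [-0.0005 -0.0656  0.1165]
0.16 eye top in tool [ 0.0516  0.0005 -0.0005] in peg [-0.0009 -0.0656  0.1115]
```

Request:
{"op": "play_rows", "data": {
  "motion": [
    [0,-0.12,0,0,0,0,0],
    [0,-0.24,0.05,0,0,0,0],
    [0,-0.325,0.15,0,0,0,0],
    [0,-0.325,0.15,0,0,0,0],
    [0,-0.325,0.15,0,0,0,0]
  ]
}}

```text
time: 9.57
ee_pos: [0.6303, 0.0148, 0.1469]
eef_rot: [-0.115, 0.947, -0.038, -0.298]
ft_force: [-0.4, -0.3, 0.0]
width: 0.0198
```

Request:
{"op": "play_rows", "data": {
  "motion": [
    [0,0,0,0,0,0,0],
    [0,0,0,0,0,0,0],
    [0,0,0,0,0,0,0],
    [0,0,0,0,0,0,0],
    [0,0,0,0,0,0,0]
  ]
}}

```text
time: 10.2
ee_pos: [0.6303, 0.0144, 0.1466]
eef_rot: [-0.115, 0.947, -0.039, -0.298]
ft_force: [0.0, 0.3, -1.3]
width: 0.0196
```

```bash
cat > look.py <<'E'
from h import *
import sys
np.set_printoptions(suppress=True,precision=4)
P=eyes.camera("wrist");n=sys.argv[1];save(P,n+'.png');np.savez(n+'.npz',**{k:P[k] for k in("mtx","R","t","image")})
p,R0=T();s=r.read_state();print(p,s["joint_positions"],s["ft_force"],s["width"])
F=np.array([.5447,-.0071,.1102]);R=pegR(3.4024)
print("eye underside in peg",R.T@(p+R0.apply([.0523,.0005,0])-F),"rot err",(Ro.from_matrix(R).inv()*R0*Ro.from_rotvec([np.pi,0,0])).as_rotvec(degrees=True))
P={k:np.array(P[k]) for k in("mtx","R","t")};print("tip pix",wproj(P,F+.046*R[:,2]),"pad-top",wproj(P,F+.018*R[:,2]))
i=cv2.imread('pics/'+n+'.png')[105:205,190:330];cv2.imwrite('pics/'+n+'c.png',cv2.resize(i,None,fx=5,fy=5,interpolation=cv2.INTER_CUBIC))
E
python3 look.py w6
```

```text
[0.6303 0.0144 0.1466] [ 0.0168  0.9119 -0.3296  0.8816  0.2691  1.9931  1.5719] [ 0.7194 -1.2321 -1.2062] 0.019837177149725937
eye underside in peg [ 0.0009 -0.0001  0.0805] rot err [-0.384  -0.0357 -1.0256]
tip pix [259.2491 144.817 ] pad-top [259.0858 142.373 ]
```

View pics/w6c.png

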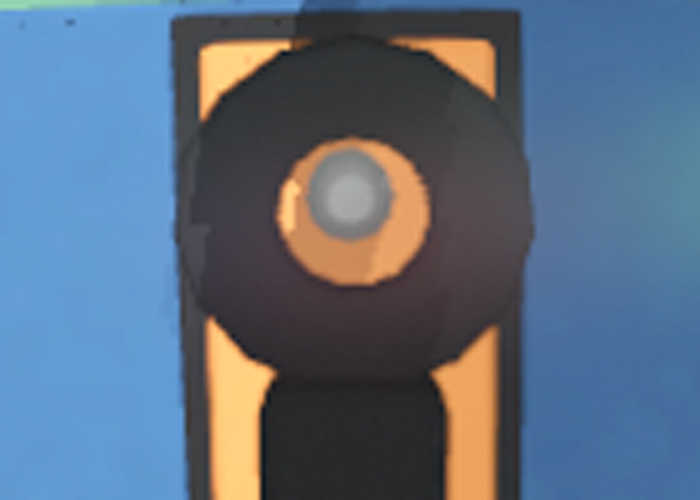

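Through the eye hole, centred at (260.6,147.4), the peg tip shows at (259.6,144.6). That agrees with kinematics to under 1 mm, so I'm threading it on.

Request:
{"op": "play_rows", "data": {
  "motion": [
    [-0.005,-0.001,0.05,0,0,0,0],
    [-0.005,-0.001,0.1,0,0,0,0],
    [-0.005,-0.001,0.15,0,0,0,0],
    [-0.005,-0.001,0.15,0,0,0,0],
    [-0.005,-0.001,0.15,0,0,0,0]
  ]
}}

```text
time: 10.88
ee_pos: [0.6146, 0.0101, 0.1217]
eef_rot: [-0.114, 0.947, -0.039, -0.298]
ft_force: [0.6, -0.3, -0.5]
width: 0.0195
```

```bash
python3 look.py w7
```

```text
[0.6147 0.0102 0.1218] [ 0.0364  0.8882 -0.3352  0.9781  0.2668  1.9234  1.5618] [-0.3556  0.3831 -0.0478] 0.019049591901695157
eye underside in peg [-0.0001 -0.0001  0.0509] rot err [-0.3858 -0.002  -1.0275]
tip pix [259.5893 146.7186] pad-top [259.3496 143.6152]
```

View pics/w7c.png

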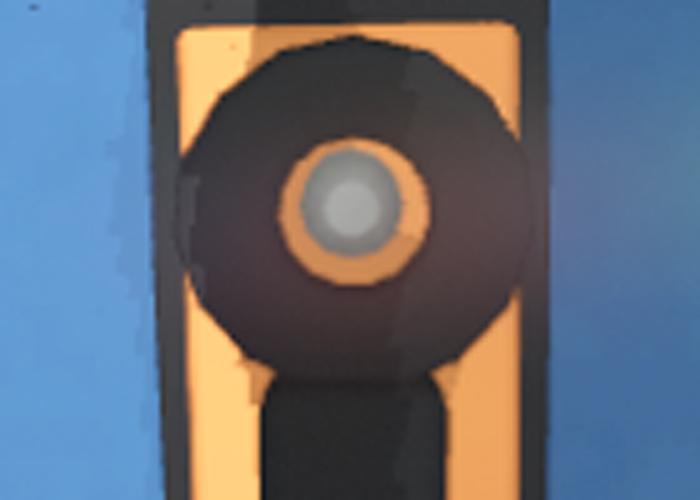

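The tip, at crop (350,208), is centred in the hole at (353,212). Continuing down to about 26 mm above the board.

Request:
{"op": "play_rows", "data": {
  "motion": [
    [0,0,0.04,0,0,0,0],
    [0,0,0.08,0,0,0,0],
    [0,0,0.125,0,0,0,0],
    [0,0,0.125,0,0,0,0],
    [0,0,0.125,0,0,0,0]
  ]
}}

```text
time: 11.55
ee_pos: [0.6006, 0.0066, 0.1012]
eef_rot: [-0.114, 0.947, -0.039, -0.298]
ft_force: [-0.1, -0.1, -0.4]
width: 0.0194
```

```bash
cat > st.py <<'E'
from h import *
np.set_printoptions(suppress=True,precision=4)
p,R0=T();s=r.read_state();F=np.array([.5447,-.0071,.1102]);R=pegR(3.4024)
print(s["time"],"eye in peg",R.T@(p+R0.apply([.0523,.0005,0])-F),"force in peg",R.T@s["ft_force"],s["width"],s["joint_positions"])
E
python3 st.py
```

```text
11.55 eye in peg [-0.0001 -0.0002  0.0256] force in peg [-0.1119  0.0763 -0.3834] 0.019407222048869324 [ 0.0516  0.8716 -0.339   1.0539  0.266   1.8674  1.5543]
```

Request:
{"op": "play_rows", "data": {
  "motion": [
    [0,0,0.015,0,0,0,0],
    [0,0,0.015,0,0,0,0],
    [0,0,0.02,0,0,0,0],
    [0,0,0.02,0,0,0,0],
    [0,0,0.02,0,0,0,0]
  ]
}}

```text
time: 12.18
ee_pos: [0.5983, 0.0061, 0.0978]
eef_rot: [-0.115, 0.947, -0.039, -0.298]
ft_force: [-0.3, -0.2, -1.1]
width: 0.0193
```

```bash
python3 st.py
```

```text
12.175 eye in peg [-0.0001 -0.0003  0.0215] force in peg [-0.3225  0.1201 -1.132 ] 0.019288151389811724 [ 0.0538  0.8694 -0.3394  1.0655  0.2659  1.8586  1.5531]
```

Now small steps of 1–2 mm, reading the force.

Request:
{"op": "play_rows", "data": {
  "motion": [
    [0,0,0.005,0,0,0,0],
    [0,0,0.01,0,0,0,0],
    [0,0,0.01,0,0,0,0],
    [0,0,0.01,0,0,0,0]
  ]
}}

```text
time: 12.68
ee_pos: [0.5973, 0.0058, 0.0962]
eef_rot: [-0.115, 0.947, -0.039, -0.298]
ft_force: [2.3, 1.1, 1.5]
width: 0.0195
```

Request:
{"op": "play_rows", "data": {
  "motion": [
    [0,0,0.005,0,0,0,0],
    [0,0,0.01,0,0,0,0],
    [0,0,0.01,0,0,0,0],
    [0,0,0.01,0,0,0,0]
  ]
}}

```text
time: 13.18
ee_pos: [0.596, 0.0055, 0.0943]
eef_rot: [-0.115, 0.947, -0.039, -0.299]
ft_force: [1.8, 0.1, 1.8]
width: 0.0197
```

```bash
python3 st.py
```

```text
13.175 eye in peg [-0.0001 -0.0003  0.0174] force in peg [-0.4399  0.3722  2.487 ] 0.01966190116844768 [ 0.0561  0.8673 -0.3399  1.0771  0.2659  1.8498  1.552 ]
```

Request:
{"op": "play_rows", "data": {
  "motion": [
    [0,0,0.005,0,0,0,0],
    [0,0,0.01,0,0,0,0],
    [0,0,0.01,0,0,0,0],
    [0,0,0.01,0,0,0,0]
  ]
}}

```text
time: 13.68
ee_pos: [0.595, 0.0052, 0.0928]
eef_rot: [-0.115, 0.947, -0.039, -0.298]
ft_force: [2.9, 1.6, 1.0]
width: 0.0194
```

```bash
python3 st.py
```

```text
13.675 eye in peg [-0.0001 -0.0003  0.0155] force in peg [-2.0611 -0.8442  2.6159] 0.019415561283929177 [ 0.0572  0.8661 -0.3401  1.0826  0.266   1.8455  1.5515]
```

Request:
{"op": "play_rows", "data": {
  "motion": [
    [0,0,0.005,0,0,0,0],
    [0,0,0.005,0,0,0,0],
    [0,0,0.005,0,0,0,0]
  ]
}}

```text
time: 14.05
ee_pos: [0.5949, 0.0052, 0.0926]
eef_rot: [-0.115, 0.947, -0.039, -0.298]
ft_force: [5.6, 1.4, 5.6]
width: 0.0197
```

```bash
python3 st.py
```

```text
14.05 eye in peg [-0.0002 -0.0004  0.0152] force in peg [-1.5479  0.1327  7.9023] 0.019712278295858802 [ 0.0577  0.8649 -0.3405  1.0844  0.266   1.8434  1.5512]
```

Request:
{"op": "play_rows", "data": {
  "motion": [
    [0,0,0.003,0,0,0,0],
    [0,0,0.003,0,0,0,0],
    [0,0,0.003,0,0,0,0]
  ]
}}

```text
time: 14.42
ee_pos: [0.5949, 0.0051, 0.0925]
eef_rot: [-0.114, 0.947, -0.039, -0.297]
ft_force: [6.8, 1.2, 7.4]
width: 0.0197
```

```bash
python3 st.py
```

```text
14.425 eye in peg [-0.0002 -0.0003  0.0151] force in peg [-1.419   0.5856  9.977 ] 0.01967466072583014 [ 0.058   0.8642 -0.3406  1.0855  0.2661  1.8422  1.5511]
```

Request:
{"op": "play_rows", "data": {
  "motion": [
    [0,0,0.003,0,0,0,0],
    [0,0,0.003,0,0,0,0],
    [0,0,0.003,0,0,0,0]
  ]
}}

```text
time: 14.8
ee_pos: [0.5949, 0.0051, 0.0924]
eef_rot: [-0.115, 0.947, -0.039, -0.297]
ft_force: [8.6, 2.5, 9.9]
width: 0.0197
```

```bash
python3 st.py
```

```text
14.8 eye in peg [-0.0002 -0.0003  0.0149] force in peg [-1.6214 -0.1709 13.2523] 0.019715991324620746 [ 0.0582  0.8636 -0.3408  1.0866  0.2662  1.8409  1.5509]
```

Request:
{"op": "play_rows", "data": {
  "motion": [
    [0,0,0.003,0,0,0,0],
    [0,0,0.003,0,0,0,0],
    [0,0,0.003,0,0,0,0],
    [0,0,0.003,0,0,0,0],
    [0,0,0.003,0,0,0,0]
  ]
}}

```text
time: 15.42
ee_pos: [0.5949, 0.0052, 0.0924]
eef_rot: [-0.115, 0.947, -0.039, -0.297]
ft_force: [9.9, 1.3, 11.1]
width: 0.0195
```

```bash
python3 st.py
```

```text
15.425 eye in peg [-0.0002 -0.0004  0.0148] force in peg [-1.686   1.3362 14.7811] 0.019501605861876437 [ 0.0585  0.8628 -0.341   1.0876  0.2662  1.8398  1.5508]
```

Request:
{"op": "play_rows", "data": {
  "motion": [
    [0,0,0.001,0,0,0,0],
    [0,0,0.001,0,0,0,0],
    [0,0,0.001,0,0,0,0],
    [0,0,0.001,0,0,0,0],
    [0,0,0.001,0,0,0,0]
  ]
}}

```text
time: 16.05
ee_pos: [0.5948, 0.0051, 0.0923]
eef_rot: [-0.115, 0.947, -0.039, -0.296]
ft_force: [9.9, 2.3, 12.6]
width: 0.02
```

```bash
python3 st.py
```

```text
16.05 eye in peg [-0.0002 -0.0004  0.0148] force in peg [-1.0633  0.3411 16.1436] 0.020034562451698924 [ 0.0586  0.8626 -0.3411  1.088   0.2662  1.8394  1.5507]
```

The force rises to 16 N without further travel, so the pad is at a hard stop. Easing off, releasing and backing out along the peg.

Request:
{"op": "play_rows", "data": {
  "motion": [
    [0,0,-0.014,0,0,0,0],
    [0,0,-0.014,0,0,0,0],
    [0,0,-0.014,0,0,0,40],
    [0,0,-0.014,0,0,0,40],
    [0,0,-0.014,0,0,0,40]
  ]
}}

```text
time: 16.68
ee_pos: [0.5948, 0.0057, 0.0926]
eef_rot: [-0.115, 0.947, -0.038, -0.299]
ft_force: [1.6, 4.7, 3.1]
width: 0.0336
```

Request:
{"op": "play_rows", "data": {
  "motion": [
    [0,0,0,0,0,0,40],
    [0,0,-0.1,0,0,0,40],
    [0,0,-0.25,0,0,0,40],
    [0,0,-0.25,0,0,0,40],
    [0,0,-0.25,0,0,0,40]
  ]
}}

```text
time: 17.3
ee_pos: [0.6221, 0.0116, 0.1324]
eef_rot: [-0.114, 0.946, -0.039, -0.299]
ft_force: [0.5, -0.6, 0.6]
width: 0.0346
```

```bash
python3 st.py; python3 look.py w8; python3 - <<'E'
import cv2
i=cv2.imread('pics/w8.png')[80:300,130:390];cv2.imwrite('pics/w8c.png',cv2.resize(i,None,fx=2.7,fy=2.7,interpolation=cv2.INTER_CUBIC))
E
```

```text
17.3 eye in peg [-0.0002  0.0004  0.064 ] force in peg [0.0766 0.701  0.6373] 0.03462743931410684 [ 0.0272  0.9009 -0.3318  0.9329  0.2683  1.9564  1.5666]
[0.6219 0.0116 0.1324] [ 0.0273  0.9008 -0.3318  0.9332  0.2682  1.9565  1.5667] [ 0.1876 -0.022  -0.8225] 0.035091241358168206
eye underside in peg [-0.0001  0.0004  0.0639] rot err [-0.3709 -0.1558 -1.055 ]
tip pix [260.3377 144.9514] pad-top [260.0296 142.3649]
```

View pics/w8c.png

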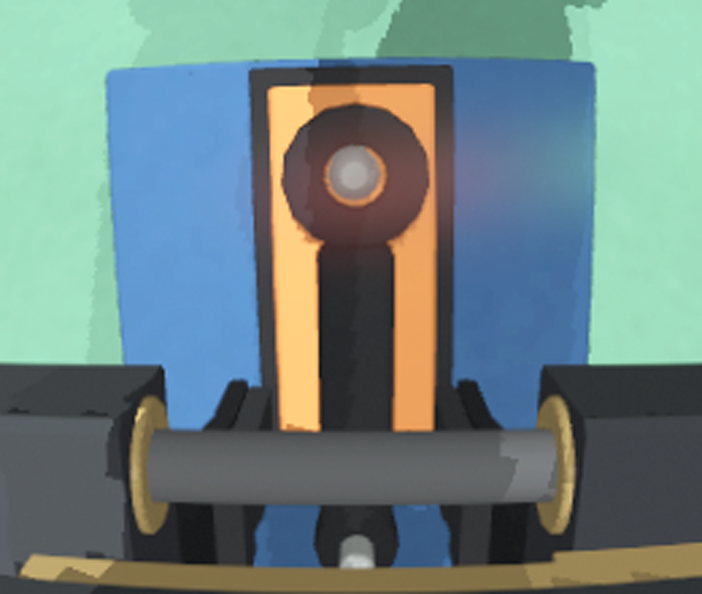

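The puller hangs flat on the pad, with the peg centred in its eye at crop (354,172) and the handle down the slope. In case the fingertips took part of the first press, I'll press once more with closed fingers on top of the bar.

Request:
{"op": "play_rows", "data": {
  "motion": [
    [0,0,0,0,0,0,0],
    [0,0,0,0,0,0,0],
    [0,0,0,0,0,0,0],
    [0,0,0.06,0,0,0,0],
    [0,0,0.06,0,0,0,0]
  ],
  "squeeze": 20
}}

```text
time: 17.98
ee_pos: [0.6155, 0.0103, 0.1233]
eef_rot: [-0.115, 0.947, -0.039, -0.299]
ft_force: [-0.4, 0.2, -0.7]
width: 0.0014
```

Request:
{"op": "play_rows", "data": {
  "motion": [
    [0,0,0.03,0,0,0,0],
    [0,0,0.06,0,0,0,0],
    [0,0,0.08,0,0,0,0],
    [0,0,0.08,0,0,0,0],
    [0,0,0.08,0,0,0,0]
  ]
}}

```text
time: 18.6
ee_pos: [0.6072, 0.0083, 0.1108]
eef_rot: [-0.115, 0.947, -0.039, -0.298]
ft_force: [-0.4, 0.3, -0.0]
width: 0.0004
```

```bash
python3 st.py
```

```text
18.6 eye in peg [-0.0001 -0.0002  0.0375] force in peg [ 0.241  -0.4215 -0.2029] 0.0004270395747562787 [ 0.0445  0.879  -0.3373  1.019   0.2662  1.8935  1.5577]
```

Request:
{"op": "play_rows", "data": {
  "motion": [
    [0,0,0.01,0,0,0,0],
    [0,0,0.02,0,0,0,0],
    [0,0,0.03,0,0,0,0],
    [0,0,0.035,0,0,0,0],
    [0,0,0.035,0,0,0,0]
  ]
}}

```text
time: 19.23
ee_pos: [0.6038, 0.0074, 0.1056]
eef_rot: [-0.114, 0.947, -0.039, -0.298]
ft_force: [4.2, 0.8, 4.6]
width: 0.0004
```

```bash
python3 st.py
```

```text
19.225 eye in peg [-0.0002 -0.0002  0.0311] force in peg [-0.8555  0.3405  6.1957] 0.0003932904840342219 [ 0.0487  0.8738 -0.3385  1.0393  0.2661  1.8777  1.5556]
```

Request:
{"op": "play_rows", "data": {
  "motion": [
    [0,0,0.003,0,0,0,0],
    [0,0,0.005,0,0,0,0],
    [0,0,0.005,0,0,0,0],
    [0,0,0.005,0,0,0,0]
  ]
}}

```text
time: 19.73
ee_pos: [0.6037, 0.0074, 0.1054]
eef_rot: [-0.115, 0.947, -0.039, -0.297]
ft_force: [5.7, 2.1, 8.2]
width: 0.0002
```

```bash
python3 st.py
```

```text
19.725 eye in peg [-0.0003 -0.0003  0.0308] force in peg [-0.2871 -0.5566 10.162 ] 0.0001999320866908278 [ 0.0492  0.8727 -0.3388  1.0412  0.2661  1.8756  1.5554]
```

Request:
{"op": "play_rows", "data": {
  "motion": [
    [0,0,0.003,0,0,0,0],
    [0,0,0.005,0,0,0,0],
    [0,0,0.005,0,0,0,0],
    [0,0,0.005,0,0,0,0]
  ]
}}

```text
time: 20.23
ee_pos: [0.6036, 0.0074, 0.1052]
eef_rot: [-0.114, 0.947, -0.039, -0.296]
ft_force: [8.7, 1.0, 12.2]
width: 0.0007
```

```bash
python3 st.py
```

```text
20.225 eye in peg [-0.0003 -0.0003  0.0305] force in peg [-0.1247  1.3012 14.9501] 0.0006908633115957992 [ 0.0497  0.8715 -0.3391  1.0432  0.2661  1.8734  1.5551]
```

Request:
{"op": "play_rows", "data": {
  "motion": [
    [0,0,0.003,0,0,0,0],
    [0,0,0.003,0,0,0,0],
    [0,0,0.003,0,0,0,0],
    [0,0,0.003,0,0,0,0],
    [0,0,0.003,0,0,0,0]
  ]
}}

```text
time: 20.85
ee_pos: [0.6036, 0.0074, 0.1051]
eef_rot: [-0.114, 0.948, -0.039, -0.296]
ft_force: [9.0, 1.5, 13.6]
width: 0.0004
```

```bash
python3 st.py
```

```text
20.85 eye in peg [-0.0003 -0.0003  0.0303] force in peg [ 0.3663  0.8776 16.37  ] 0.0003561342098231933 [ 0.05    0.8707 -0.3392  1.0443  0.2661  1.8721  1.5549]
```

Held at 15–16 N on the bar for over 0.6 s with no real travel, so the pad is home. Backing away.

Request:
{"op": "play_rows", "data": {
  "motion": [
    [0,0,-0.02,0,0,0,0],
    [0,0,-0.1,0,0,0,0],
    [0,0,-0.3,0,0,0,0],
    [0,0,-0.5,0,0,0,0],
    [0,0,-0.5,0,0,0,0]
  ]
}}

```text
time: 21.48
ee_pos: [0.6456, 0.0144, 0.1652]
eef_rot: [-0.11, 0.944, -0.036, -0.309]
ft_force: [0.4, 0.3, -1.4]
width: 0.0007
```

Request:
{"op": "play_rows", "data": {
  "motion": [
    [0,0,0,0,0,0,0],
    [0,0,0,0,0,0,0],
    [0,0,0,0,0,0,0],
    [0,0,0,0,0,0,0],
    [0,0,0,0,0,0,0]
  ]
}}

```text
time: 22.1
ee_pos: [0.646, 0.0148, 0.1667]
eef_rot: [-0.11, 0.945, -0.036, -0.307]
ft_force: [1.0, -0.0, 0.4]
width: 0.0005
```

```bash
python3 - <<'E'
from h import *
np.set_printoptions(suppress=True,precision=4)
P=eyes.camera("wrist");save(P,'w9.png');P.update({k:np.array(P[k]) for k in("mtx","R","t")})
F=np.array([.5447,-.0071,.1102]);R=pegR(3.4024)
for l,o in [("puller_eye",[0,0,.012]),("puller",[-.055,0,.012]),("peg",[0,0,0])]:
    a=eyes.landmark_of(P,l)[:1];print(l,[(x["xy"],x["p"]) for x in a],"pred",wproj(P,F+R@np.array(o)))
print(r.read_state()["ft_force"],T()[0])
for n in("top","side"):
    Q=eyes.camera(n)
    for l in("yoyo","bearing_tray","hex_driver"):
        a=eyes.landmark_of(Q,l)[:1];print(n,l,[(x["xy"],round(x["p"],2)) for x in a])
E
```

```text
puller_eye [([263.9, 143.0], 0.77)] pred [261.7968 140.8765]
puller [([262.9, 205.9], 0.96)] pred [263.168 203.107]
peg [] pred [261.4921 140.413 ]
[0.5671 0.4524 0.5527] [0.6462 0.0148 0.1668]
top yoyo [([256.4, 185.9], 0.36)]
top bearing_tray [([149.1, 153.2], 0.79)]
top hex_driver [([359.8, 160.1], 0.62)]
side yoyo [([278.9, 151.1], 0.79)]
side bearing_tray [([183.6, 306.9], 0.65)]
side hex_driver [([236.5, 139.6], 0.51)]
```

```bash
python3 -c "
from bench import job
print(job.close_job())"
```

```text
the job is handed in; nothing more can be done
None
```

The black puller is hanging by its eye on the peg, handle down the slope and released, and I handed the job in at about 22 s. The hand-in reports no verdict.

**What I did:** I gripped the puller at mid-handle and threaded the eye over the peg, checking the alignment through the hole. I then pressed the pad down until the force rose to about 16 N without further travel. The fingertips turned out to be level with the puller's underside and may have taken part of that press. So I let go and pressed again with closed fingers on top of the bar, at 15–16 N for over 0.6 s.

**Last checks:**
- **Hang:** the view after the first release showed the puller lying flat on the pad with the peg centred in the eye. After the second press the detected eye and mid-handle lay within about 3 pixels (roughly 1.5–2 mm) of where they should be.
- **Robot:** the arm stands about 7 cm clear of the puller, with almost no force on the tool.
- **Bystanders:** the detector put the tray and hex driver within a few pixels of where they started. The yo-yo matched in the side view. In the top view the detector gave a low-confidence (0.36) false hit on the dock, so that check failed.

**Not confirmed:**
- **Pad home:** I judged this by feel, from the hard stop and 5–6 mm of felt travel.
- **Eye height:** my own estimate was 14–15 mm above the board, where home should be at most 12 mm and the limit is 15 mm. The peg position is only good to 1–2 mm, so I put the difference down to that.

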